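Index the board carriage by one turn of the hand wheel

ROBOT

A 6-joint arm with a two-finger parallel gripper is mounted at the origin on the work surface. World frame = base frame: x ahead of the robot, y to its left, z up, the work surface at z = 0. Lengths are in m, angles in rad, forces in N, time in s.
With the tool pointing down it reaches from about 0.3 to 0.875 m from the base axis. Payload 6.4 kg.
Tool frame: the origin (TCP) lies on the front face of the gripper's body, between the roots of the fingers; the fingertips stand 73 mm ahead of it and the grasp point (between the pads) lies ctrl.pinch_z ahead of it (ctrl.pinch_z is the distance from the TCP to the grasp point, in m); z points along the fingers, x is the direction in which the jaws open and shut, and the axes are right-handed (so a half turn about z gives the same grasp; the last joint's range is limited). The gripper opens to 85 mm and grips with 20 to 120 N. Pads are 22 mm wide; open, the fingers measure 114 mm over their backs; the gripper's body (76 mm by 85 mm) begins 54 mm behind the grasp point. The pads swing forward as they close: fully open they stand 13 mm farther back than shut.
Start: joints at [1.053, 0.181, 1.607, -0, 1.354, -0.206], TCP at [0.176, 0.547, 0.304] pointing down, gripper open.
Joint ranges: [-2.99, 2.99], [-0.89, 2.07], [0.3, 2.58], [-1.14, 4.28], [0, 2.63], [-3.12, 3.12]. Speed limits (rad/s): [2.57, 2.57, 3.01, 3.14, 3.14, 3.14].

INTERFACE

Orientations are given as a unit quaternion [w, x, y, z].
In Python, from bench import ctrl gives the robot as it stands.
- The arm moves only by the tool move_arm, never from a script. Its argument "rows" is text: rows parted by semicolons, each of 7 numbers parted by spaces: the shift along the tool's x, y, z in cm, then the turn, a rotation vector about the tool's x, y, z in degrees, then the opening, from 0 (shut) to 1 (fully open). In form: x y z rx ry rz grip; .... A call has 1 to 20 rows; each row shifts and turns the commanded pose from where the row before left it, along the tool's axes as they then stand; what a row does not reach is not made up. A row lasts 1/10 s, in which the tool goes at most 50 mm and 8.59 degrees, less where a joint would pass 70% of its speed; a pose out of reach is approached as far as the arm can. A call with a gripper value outside its range is refused whole. The fingers move at their own pace and stop on an object; the grip force is fixed at half the most. Time passes only in rows, so rows that do not move let the fingers close. It gives the time, the measured TCP pose, the force and the opening at its end, in the units of the state.
- ctrl.get_obs(): the state, without advancing time (a new reading comes with each control period).
- ctrl.camera(name): name is "side" or "top"; returns a dict with "color" (384x512x3 uint8, blue, green, red), "fx", "fy", "cx", "cy" (pixels), "k1" (the pictures are not rectified: a ray, as slopes to the right and down, at radius r is drawn at 1 + k1 r^2 times it, then the intrinsics apply), "rvec" (rotation vector, rad) and "tvec" (3), from world to camera coordinates, as OpenCV has them. Camera axes: x right, y down, z forward; pixel columns grow to the right and rows downward; lengths in m; the calibration is good to about 2 mm. A picture is of the moment at which its call begins. There is no depth.
- ctrl.hand_in(): hands the job in, once; it reports no verdict.
Trained networks look in the newest picture that a camera, given by its name, has taken for a name from the list of things; names that differ only in an ending like _2 or _b are one class to them, and where a whole thing is asked for, a point or a joint stands for the part that bears it (a point fixed in the world has none). Each returns a list of dicts, best first, with "confidence" (0 to 1); they miss things now and then, are a little off and sometimes report something else, mostly with a low value. They report only what shows in the picture. A call takes as long as a camera call.
- ctrl.look_for(camera, query): "bbox" ([left, top, right, bottom] in pixels, round what is visible of it).
- ctrl.trace(camera, query): "region" (384x512 bool, what is visible of it) and "bbox" ([left, top, right, bottom] in pixels, round what is visible of it).
The state is a dict: "time_s": time; "q": joint angles; "dq": joint speeds; "joint_efforts": joint torques, N m; "eef_pos": TCP position; "eef_rot": TCP orientation; "wrist_force": force on the tool from outside, world axes, zero at the start; "torque": the same for the moment, N m; "opening": opening from 0.0 (shut) to 1.0 (fully open).
Only numpy, scipy, OpenCV 4.12 (cv2) and the standard library are available. Lean on these libraries where they do the work, as an engineer would, in place of code of your own. Each camera call takes 0.05 s, during which the arm holds its last target.

TASK

Bring the next row of the circuit board under the magnifier: with your fingertips, push the hand wheel round clockwise (seen from above) by its upright black handle through exactly one full turn, so that the handle comes back to where it started. Push gently and do not grip the handle; leave the tin, the relay module and the spool alone, and finish clear of everything.

Things in the scene. Friction and masses are not known exactly. Their poses are not given: they have to be found in the camera images.
- wheel (a joint): Hand wheel: level three-spoked steel ring on a vertical axis, 65 mm from axis to mid rim, rim bar 14 mm thick. Value in rad, growing clockwise from above; starts anywhere from 0 to 5, a full turn adds 6.283. End stops at -0.8 and 13.5. Friction about 0.1 N m (1.5 N at the handle); it stays where it is left. It drives the board's carriage 20 mm a turn, away from the wheel.
- wheel_hub (a point): Point on the wheel's axis at the top of the hub, 102 mm above the table. The hub is 36 mm across; the rim's top is 5 mm lower, 97 mm above the table.
- handle: Upright black round handle, 20 mm across, standing on the wheel's rim at the outer end of one spoke, 65 mm from the axis. Origin on the handle's centre line at its foot, 95 mm above the table (2 mm below the rim's top); z up. The handle rises to 45 mm above the origin. It spins freely about its own centre line, as a crank handle does.
- indexer: The board indexer, fixed to the table: aluminium base plate 150 (x) x 440 (y) x 12 mm. Origin on the table under the wheel's axis; its y axis points along the plate to the board slide. Plate from -80 to 360 mm in y. Gearbox under the wheel 72 mm across; board and slide under 60 mm high, at y 90 to 350 mm; a magnifier, 133 mm high, at y 200 to 330 mm.
- tin: Bystander: small loose metal tin, 48 mm across, 32 mm high, on the table; origin under its centre.
- relays: Bystander: loose blue relay module, 50 x 70 mm, 20 mm high, on the table; origin under its centre.
- spool: Bystander: loose grey wire spool standing on end, 50 mm across, 36 mm high, on the table; origin under its centre.

How it is judged:
On the way:
1. the fingers push the handle past the far side of its circle (distance of handle from where it was at the start of the episode above 0.1 m and contact force between the fingers and handle above 0.3 N).
At the end, for the whole second after the job is handed in: The wheel has turned clockwise through exactly one turn: the handle is within 14 mm (about 12 degrees) of where it started, one turn on and not none or two, and at rest; the bystanders are within 15 mm of where they stood (distance of handle from where it was at the start of the episode below 0.014 m and value of joint wheel between 5.7 and 11.9 rad and velocity of joint wheel between -0.05 and 0.05 rad/s and distance of each of tin, relays, spool from where it was at the start of the episode below 0.015 m); the robot touches nothing.
It fails at once if the handle is gripped or struck hard (over 25 N) (contact force between the fingers and handle above 25 N).
It fails at once if the tin is lifted or pushed away (distance of tin from where it was at the start of the episode above 0.015 m or height (world z) of tin above 0.01 m).
It fails at once if the relay module is lifted or pushed away (distance of relays from where it was at the start of the episode above 0.015 m or height (world z) of relays above 0.01 m).
It fails at once if the spool is lifted or pushed away (distance of spool from where it was at the start of the episode above 0.015 m or height (world z) of spool above 0.01 m).
It also fails if it takes over 58 s, if anything falls off the work surface, if the arm or the gripper's body presses on something with over 40 N, if the wrist force passes 120 N, or if a joint passes its speed limit or range.

## Working session

There is one attempt and no reset: what is moved stays moved. The work goes in short steps, Python scripts to look and compute and a tool call to move; the robot and the scene stay as the last step left them, time stands still between calls to the robot, and variables do not carry over. Pictures are saved under pics/ and viewed, and the job is handed in when it is done.

Besides the shell and the picture viewer there is one more tool, called after "Request:" by a JSON object that holds its "api" and its "payload", one argument or row to a line. move_arm: Moves the arm, as the interface text tells. Its arguments: {"type":"object","properties":{"rows":{"type":"string"}},"required":["rows"]}

```bash
mkdir -p pics; cat > h.py <<'E'
import numpy as np, cv2
from bench import ctrl
def proj(c,P):
    R=cv2.Rodrigues(np.array(c["rvec"],float))[0]; p=(R@np.atleast_2d(P).T).T+np.array(c["tvec"]).ravel()
    s=p[:,:2]/p[:,2:]; r2=(s**2).sum(1,keepdims=True); s=s*(1+c["k1"]*r2)
    return s*[c["fx"],c["fy"]]+[c["cx"],c["cy"]]
def onplane(c,uv,z):
    K=np.array([[c["fx"],0,c["cx"]],[0,c["fy"],c["cy"]],[0,0,1.]])
    s=cv2.undistortPoints(np.array([[uv]],float),K,np.array([c["k1"],0,0,0.]))[0,0]
    R=cv2.Rodrigues(np.array(c["rvec"],float))[0]; o=-R.T@np.array(c["tvec"]).ravel(); d=R.T@[s[0],s[1],1]
    return o+d*(z-o[2])/d[2]
E
python3 - <<'E'
from h import *
print(ctrl.get_obs(), ctrl.pinch_z)
for n in("top","side"):
    c=ctrl.camera(n); cv2.imwrite(f"pics/{n}0.png",c["color"])
    R=cv2.Rodrigues(np.array(c["rvec"],float))[0]; print(n,-R.T@np.array(c["tvec"]).ravel(),c["fx"],c["k1"])
    for q in("wheel","wheel_hub","handle","indexer","tin","relays","spool"):
        for r in ctrl.look_for(n,q)[:2]:
            b=r["bbox"]; print(n,q,np.round(b),round(r["confidence"],2),onplane(c,[(b[0]+b[2])/2,(b[1]+b[3])/2],{"handle":.118,"wheel":.09,"wheel_hub":.1}.get(q,.015)).round(3))
E
```

```text
{'time_s': 0.0, 'q': array([ 1.05268290e+00,  1.81539412e-01,  1.60800257e+00,  2.82105326e-05,
        1.35376566e+00, -2.06329064e-01]), 'dq': array([-0.00023319,  0.00046107,  0.00020747, -0.00152969,  0.00107698,
        0.00068249]), 'joint_efforts': array([-1.69969815e-03, -4.44874299e+01, -3.51335299e+01, -4.39744817e-04,
        9.05485213e-03, -2.12524935e-05]), 'eef_pos': array([0.17616783, 0.5469113 , 0.30298757]), 'eef_rot': array([ 3.39580946e-04,  8.08319956e-01,  5.88742825e-01, -7.87509220e-04]), 'wrist_force': array([-0.54607322,  1.31298552, -1.1327031 ]), 'torque': array([-0.00717729, -0.01271703, -0.03766144]), 'opening': 1.0004142184994038} 0.0539
top [0.44517718 0.03062303 1.06938857] 483.5192586540965 -0.0631244549933819
top wheel [288. 129. 357. 208.] 0.62 [ 0.589 -0.125  0.09 ]
top wheel [275. 238. 310. 266.] 0.36 [ 0.419 -0.062  0.09 ]
top wheel_hub [290. 131. 355. 205.] 0.72 [ 0.589 -0.123  0.1  ]
top handle [315. 133. 326. 147.] 0.44 [ 0.643 -0.117  0.118]
top indexer [155. 130. 360. 262.] 0.64 [0.538 0.007 0.015]
top tin [288.  98. 305. 127.] 0.9 [ 0.726 -0.079  0.015]
top relays [272. 238. 308. 266.] 0.82 [ 0.416 -0.065  0.015]
top spool [371. 136. 395. 160.] 0.9 [ 0.648 -0.273  0.015]
side [ 0.34567953 -0.59237036  0.77417246] 419.8483833197695 -0.14424923652849955
side wheel [253. 208. 322. 268.] 0.69 [ 0.586 -0.13   0.09 ]
side wheel_hub [251. 208. 322. 263.] 0.84 [ 0.583 -0.13   0.1  ]
side handle [312. 205. 319. 225.] 0.45 [ 0.653 -0.112  0.118]
side indexer [174. 130. 329. 303.] 0.84 [0.556 0.005 0.015]
side tin [324. 216. 345. 239.] 0.61 [ 0.729 -0.086  0.015]
side tin [324. 292. 352. 318.] 0.6 [ 0.647 -0.269  0.015]
side relays [191. 241. 217. 268.] 0.91 [ 0.422 -0.066  0.015]
```

```bash
python3 - <<'E'
from h import *
a=cv2.imread("pics/top0.png");b=cv2.imread("pics/side0.png")
cv2.imwrite("pics/t1.png",cv2.resize(a[80:290,140:420],None,fx=2.8,fy=2.8,interpolation=2))
cv2.imwrite("pics/s1.png",cv2.resize(b[120:330,150:400],None,fx=2.8,fy=2.8,interpolation=2))
E
```

```text
(no output)
```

View pics/t1.png

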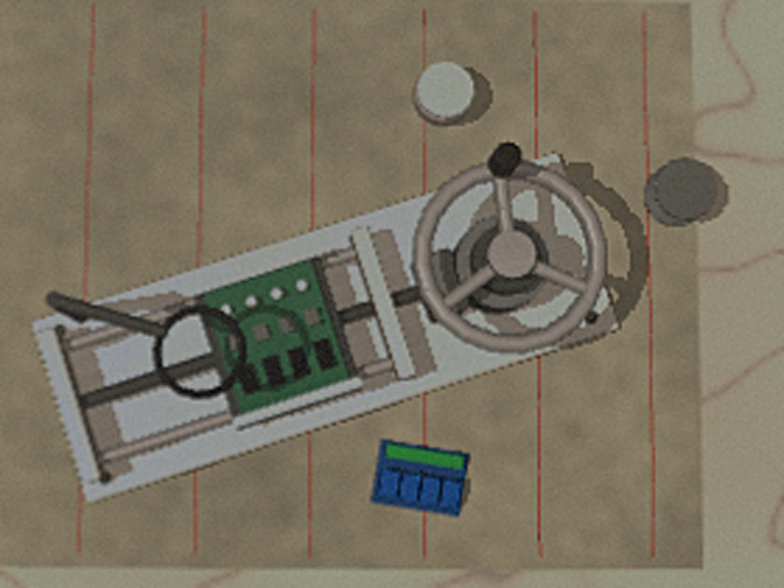

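View pics/s1.png

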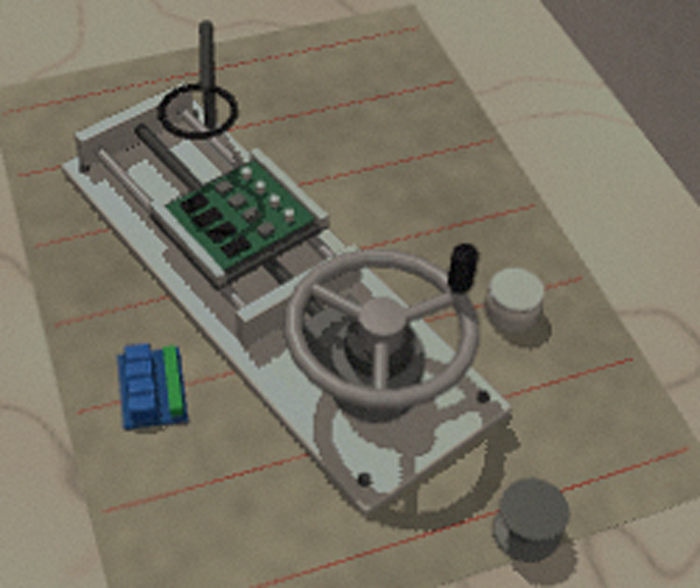

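The handle sits at about (320,137) px in the top view, on the +x side of the hub at (323,171). Clockwise therefore moves it toward −y first. Next I'll refine the positions.

```bash
cat > meas.py <<'E'
from h import *
from scipy.optimize import least_squares
def handle(tag,names=("top","side")):
    for n in names:
        c=ctrl.camera(n); cv2.imwrite(f"pics/{tag}_{n}.png",c["color"])
        for q in ("handle","wheel"):
            for r in ctrl.trace(n,q)[:1]:
                m=np.argwhere(r["region"]); u=m.mean(0)[::-1]
                if q=="handle": print(n,q,round(r["confidence"],2),len(m),u.round(1),onplane(c,u,.1175).round(4))
                else:
                    cn=cv2.convexHull(m[:,::-1].astype(np.int32))
                    w=np.array([onplane(c,p[0]+.0,.09)[:2] for p in cn])
                    f=least_squares(lambda p:np.hypot(*(w-p[:2]).T)-.072,w.mean(0),loss="soft_l1",f_scale=.002)
                    print(n,"wheel",round(r["confidence"],2),f.x.round(4),np.abs(f.fun).mean())
if __name__=="__main__":
    import sys; handle(sys.argv[1])
E
python3 meas.py m0
python3 - <<'E'
from h import *
for n in("top","side"):
    c=ctrl.camera(n); im=cv2.resize(c["color"],None,fx=3,fy=3,interpolation=2)
    H=np.array([.588,-.1245])
    t=np.linspace(0,6.28,60)
    for r in(.058,.072):
        for p in proj(c,np.c_[H[0]+r*np.cos(t),H[1]+r*np.sin(t),0*t+.09]): cv2.circle(im,tuple(int(v) for v in p*3+1),1,(0,0,255),-1)
    for P in([*H,.102],):
        cv2.circle(im,tuple(int(v) for v in proj(c,P)[0]*3+1),3,(255,0,0),-1)
    u=proj(c,[*H,.1])[0]*3; x,y=int(u[0]),int(u[1]); cv2.imwrite(f"pics/o_{n}.png",cv2.resize(im[y-180:y+180,x-180:x+180],None,fx=1.6,fy=1.6))
E
```

```text
top handle 0.62 140 [319.9 136.8] [ 0.6496 -0.1159  0.1175]
side handle 0.69 157 [315.  215.8] [ 0.6512 -0.1141  0.1175]
side wheel 0.97 [ 0.5859 -0.1231] 0.00423454294920285
```

Request:
{"api": "move_arm", "payload": {
  "rows": "0 0 0 0 0 -6 0; 0 0 0 0 0 -6 0; 0 0 0 0 0 -5.8 0; 0 0 0 0 0 0 0; 0 0 0 0 0 0 0"
}}

```text
time_s: 1.7
eef_pos: [0.1764, 0.5473, 0.3039]
eef_rot: [-0.0, 0.708, 0.706, -0.0]
wrist_force: [-0.5, -0.1, -0.3]
opening: 0.142
```

View pics/o_top.png

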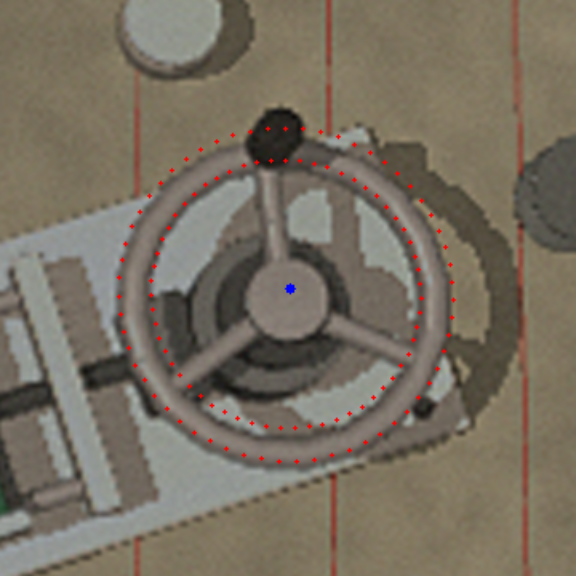

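View pics/o_side.png

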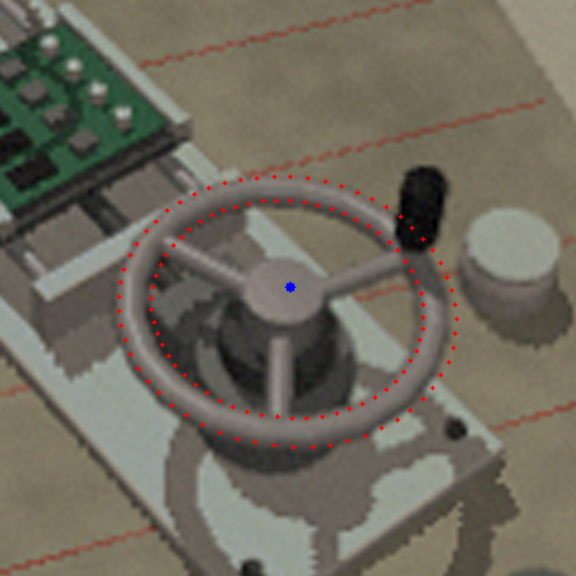

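Request:
{"api": "move_arm", "payload": {
  "rows": "-1.5 1 0 0 0 0 0; -3.6 2.6 0 0 0 0 0; -3.6 2.6 0 0 0 0 0; -3.6 2.6 0 0 0 0 0; -3.6 2.6 0 0 0 0 0; -3.6 2.6 0 0 0 0 0; -3.6 2.6 0 0 0 0 0; -3.6 2.6 0 0 0 0 0; -3.6 2.6 0 0 0 0 0; -3.6 2.6 0 0 0 0 0; -3.6 2.6 0 0 0 0 0; -3.6 2.6 0 0 0 0 0; -3.6 2.6 0 0 0 0 0; -3.6 2.6 0 0 0 0 0; -3.6 2.6 0 0 0 0 0; -3.6 2.6 0 0 0 0 0; -3.6 2.6 0 0 0 0 0; -3.6 2.6 0 0 0 0 0; 0 0 0 0 0 0 0; 0 0 0 0 0 0 0"
}}

```text
time_s: 3.7
eef_pos: [0.6271, -0.0817, 0.3032]
eef_rot: [-0.001, 0.709, 0.706, -0.0]
wrist_force: [-0.8, 0.6, -0.3]
opening: -0.002
```

Request:
{"api": "move_arm", "payload": {
  "rows": "0.3 0.5 2 0 0 0 0; 0 0 3 0 0 0 0; 0 0 3 0 0 0 0; 0 0 2.5 0 0 0 0; 0 0 1.5 0 0 0 0; 0 0 0 0 0 0 0; 0 0 0 0 0 0 0"
}}

```text
time_s: 4.4
eef_pos: [0.6328, -0.0768, 0.1849]
eef_rot: [0.0, 0.707, 0.707, 0.0]
wrist_force: [0.3, 0.2, -0.1]
opening: 0.003
```

```bash
python3 - <<'E'
from h import *
o=ctrl.get_obs(); print(o["eef_pos"],o["wrist_force"])
ims=[]
for n in("top","side"):
    c=ctrl.camera(n); u=proj(c,[.6,-.11,.12])[0].astype(int)
    ims.append(cv2.resize(c["color"][u[1]-60:u[1]+60,u[0]-60:u[0]+60],None,fx=3.3,fy=3.3,interpolation=2))
cv2.imwrite("pics/p1.png",np.hstack(ims))
E
```

```text
[ 0.63284894 -0.0768231   0.18494463] [ 0.30412137  0.15504421 -0.14241599]
```

View pics/p1.png

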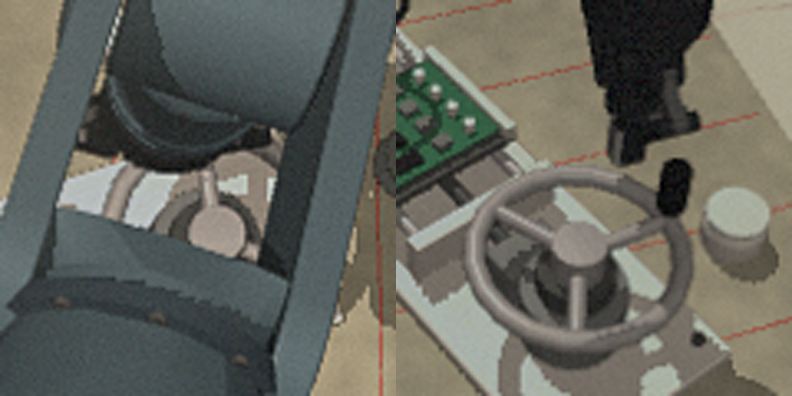

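```bash
cat > pl.py <<'E'
from h import *
import sys
def plan(a0s,H=np.array([.585,-.1225]),r=.0655):
    p=ctrl.get_obs()["eef_pos"][:2]; d=p-H; a=np.degrees(np.arctan2(d[1],d[0]))
    print("r",np.hypot(*d).round(4),"ang",a.round(1),ctrl.get_obs()["eef_pos"][2].round(4),ctrl.get_obs()["wrist_force"].round(1))
    out=[]; cur=p.copy()
    for s in a0s:
        a-=s; t=H+r*np.array([np.cos(np.radians(a)),np.sin(np.radians(a))])
        m=np.round((t-cur)*100,2); out.append(f"{m[1]:g} {m[0]:g} 0 0 0 0 0"); cur+=m/100
    print("end",a.round(1)); print("; ".join(out))
n,s=int(sys.argv[1]),float(sys.argv[2]); plan([s]*n)
E
python3 pl.py 20 2
```

```text
r 0.0664 ang 42.9 0.186 [0.3 0.9 0.3]
end 2.9
-0.23 0.09 0 0 0 0 0; -0.17 0.15 0 0 0 0 0; -0.19 0.14 0 0 0 0 0; -0.18 0.13 0 0 0 0 0; -0.19 0.13 0 0 0 0 0; -0.19 0.12 0 0 0 0 0; -0.2 0.11 0 0 0 0 0; -0.2 0.11 0 0 0 0 0; -0.21 0.1 0 0 0 0 0; -0.21 0.09 0 0 0 0 0; -0.21 0.09 0 0 0 0 0; -0.22 0.08 0 0 0 0 0; -0.21 0.07 0 0 0 0 0; -0.22 0.06 0 0 0 0 0; -0.22 0.05 0 0 0 0 0; -0.23 0.05 0 0 0 0 0; -0.22 0.04 0 0 0 0 0; -0.23 0.03 0 0 0 0 0; -0.23 0.03 0 0 0 0 0; -0.23 0.01 0 0 0 0 0
```

Request:
{"api": "move_arm", "payload": {
  "rows": "-0.2 0.12 0 0 0 0 0; -0.17 0.15 0 0 0 0 0; -0.19 0.14 0 0 0 0 0; -0.18 0.13 0 0 0 0 0; -0.19 0.13 0 0 0 0 0; -0.19 0.12 0 0 0 0 0; -0.2 0.11 0 0 0 0 0; -0.2 0.11 0 0 0 0 0; -0.21 0.1 0 0 0 0 0; -0.21 0.09 0 0 0 0 0; -0.21 0.09 0 0 0 0 0; -0.22 0.08 0 0 0 0 0; -0.21 0.07 0 0 0 0 0; -0.22 0.06 0 0 0 0 0; -0.22 0.05 0 0 0 0 0; -0.23 0.05 0 0 0 0 0; -0.22 0.04 0 0 0 0 0; -0.23 0.03 0 0 0 0 0; -0.23 0.03 0 0 0 0 0; -0.23 0.01 0 0 0 0 0"
}}

```text
time_s: 6.5
eef_pos: [0.6497, -0.119, 0.1838]
eef_rot: [-0.0, 0.708, 0.707, -0.0]
wrist_force: [0.1, 1.9, -0.5]
opening: 0.002
```

```bash
python3 pl.py 20 3.5; cat > pk.py <<'E'
from h import *
import sys
c=ctrl.camera("side"); u=proj(c,[.6,-.11,.12])[0].astype(int)
cv2.imwrite(sys.argv[1],cv2.resize(c["color"][u[1]-60:u[1]+60,u[0]-70:u[0]+70],None,fx=4,fy=4,interpolation=2))
E
python3 pk.py pics/k1.png
```

```text
r 0.0648 ang 3.1 0.1838 [ 0.1  1.9 -0.5]
end -66.9
-0.4 0.08 0 0 0 0 0; -0.4 -0.02 0 0 0 0 0; -0.39 -0.04 0 0 0 0 0; -0.4 -0.06 0 0 0 0 0; -0.39 -0.09 0 0 0 0 0; -0.38 -0.11 0 0 0 0 0; -0.38 -0.14 0 0 0 0 0; -0.37 -0.15 0 0 0 0 0; -0.36 -0.18 0 0 0 0 0; -0.34 -0.2 0 0 0 0 0; -0.33 -0.23 0 0 0 0 0; -0.32 -0.24 0 0 0 0 0; -0.31 -0.26 0 0 0 0 0; -0.28 -0.28 0 0 0 0 0; -0.27 -0.29 0 0 0 0 0; -0.25 -0.32 0 0 0 0 0; -0.23 -0.32 0 0 0 0 0; -0.22 -0.34 0 0 0 0 0; -0.18 -0.35 0 0 0 0 0; -0.17 -0.37 0 0 0 0 0
```

View pics/k1.png

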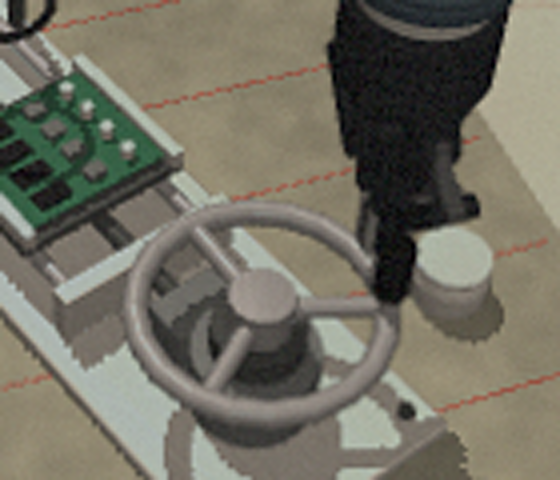

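The handle is being pushed at about 1.9 N, and the spoke has turned. I'll keep going.

Request:
{"api": "move_arm", "payload": {
  "rows": "-0.3 0.04 0 0 0 0 0; -0.4 -0.01 0 0 0 0 0; -0.4 -0.04 0 0 0 0 0; -0.4 -0.06 0 0 0 0 0; -0.39 -0.09 0 0 0 0 0; -0.38 -0.11 0 0 0 0 0; -0.38 -0.14 0 0 0 0 0; -0.37 -0.15 0 0 0 0 0; -0.36 -0.18 0 0 0 0 0; -0.34 -0.2 0 0 0 0 0; -0.33 -0.23 0 0 0 0 0; -0.32 -0.24 0 0 0 0 0; -0.31 -0.26 0 0 0 0 0; -0.28 -0.28 0 0 0 0 0; -0.27 -0.29 0 0 0 0 0; -0.25 -0.32 0 0 0 0 0; -0.23 -0.32 0 0 0 0 0; -0.22 -0.34 0 0 0 0 0; -0.18 -0.35 0 0 0 0 0; -0.17 -0.37 0 0 0 0 0"
}}

```text
time_s: 8.55
eef_pos: [0.61, -0.1819, 0.184]
eef_rot: [0.0, 0.708, 0.707, -0.0]
wrist_force: [1.2, 0.7, 0.3]
opening: -0.002
```

```bash
python3 pl.py 20 3.5;python3 pk.py pics/k2.png
```

```text
r 0.0645 ang -67.2 0.184 [1.2 0.7 0.3]
end -137.2
-0.24 -0.33 0 0 0 0 0; -0.12 -0.38 0 0 0 0 0; -0.1 -0.39 0 0 0 0 0; -0.07 -0.4 0 0 0 0 0; -0.05 -0.39 0 0 0 0 0; -0.03 -0.4 0 0 0 0 0; 0 -0.4 0 0 0 0 0; 0.03 -0.4 0 0 0 0 0; 0.05 -0.4 0 0 0 0 0; 0.07 -0.39 0 0 0 0 0; 0.09 -0.39 0 0 0 0 0; 0.12 -0.38 0 0 0 0 0; 0.15 -0.38 0 0 0 0 0; 0.16 -0.36 0 0 0 0 0; 0.19 -0.35 0 0 0 0 0; 0.21 -0.34 0 0 0 0 0; 0.23 -0.33 0 0 0 0 0; 0.24 -0.32 0 0 0 0 0; 0.27 -0.29 0 0 0 0 0; 0.29 -0.28 0 0 0 0 0
```

View pics/k2.png

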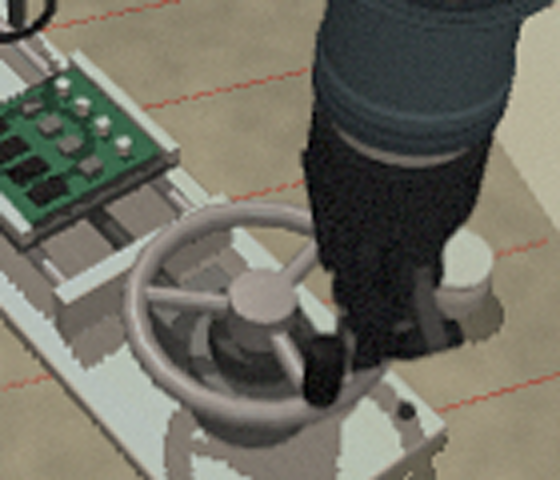

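Request:
{"api": "move_arm", "payload": {
  "rows": "-0.18 -0.35 0 0 0 0 0; -0.12 -0.38 0 0 0 0 0; -0.1 -0.39 0 0 0 0 0; -0.07 -0.4 0 0 0 0 0; -0.05 -0.39 0 0 0 0 0; -0.03 -0.4 0 0 0 0 0; 0 -0.4 0 0 0 0 0; 0.03 -0.4 0 0 0 0 0; 0.05 -0.4 0 0 0 0 0; 0.07 -0.39 0 0 0 0 0; 0.09 -0.39 0 0 0 0 0; 0.12 -0.38 0 0 0 0 0; 0.15 -0.38 0 0 0 0 0; 0.16 -0.36 0 0 0 0 0; 0.19 -0.35 0 0 0 0 0; 0.21 -0.34 0 0 0 0 0; 0.23 -0.33 0 0 0 0 0; 0.24 -0.32 0 0 0 0 0; 0.27 -0.29 0 0 0 0 0; 0.29 -0.28 0 0 0 0 0"
}}

```text
time_s: 10.6
eef_pos: [0.5368, -0.1658, 0.1839]
eef_rot: [-0.0, 0.707, 0.707, -0.0]
wrist_force: [2.1, -1.1, -0.3]
opening: -0.001
```

```bash
python3 pl.py 20 3.5;python3 pk.py pics/k3.png
```

```text
r 0.0648 ang -138.1 0.1839 [ 2.1 -1.1 -0.3]
end -208.1
0.26 -0.31 0 0 0 0 0; 0.32 -0.24 0 0 0 0 0; 0.34 -0.22 0 0 0 0 0; 0.34 -0.19 0 0 0 0 0; 0.36 -0.18 0 0 0 0 0; 0.37 -0.15 0 0 0 0 0; 0.38 -0.14 0 0 0 0 0; 0.39 -0.1 0 0 0 0 0; 0.39 -0.09 0 0 0 0 0; 0.39 -0.06 0 0 0 0 0; 0.4 -0.03 0 0 0 0 0; 0.4 -0.02 0 0 0 0 0; 0.4 0.02 0 0 0 0 0; 0.4 0.03 0 0 0 0 0; 0.39 0.06 0 0 0 0 0; 0.39 0.09 0 0 0 0 0; 0.39 0.11 0 0 0 0 0; 0.38 0.13 0 0 0 0 0; 0.37 0.16 0 0 0 0 0; 0.35 0.17 0 0 0 0 0
```

View pics/k3.png

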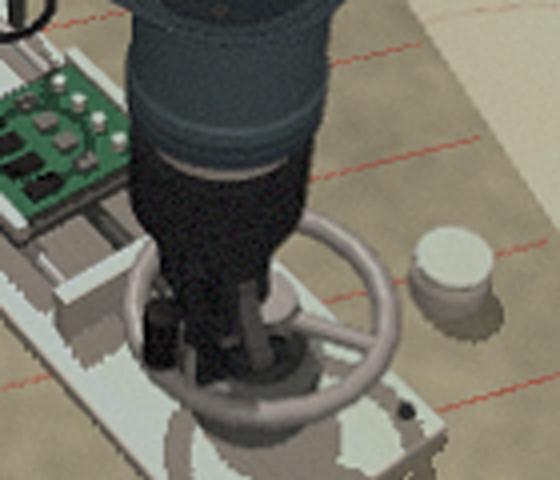

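Request:
{"api": "move_arm", "payload": {
  "rows": "0.3 -0.26 0 0 0 0 0; 0.32 -0.24 0 0 0 0 0; 0.34 -0.22 0 0 0 0 0; 0.34 -0.19 0 0 0 0 0; 0.36 -0.18 0 0 0 0 0; 0.37 -0.15 0 0 0 0 0; 0.38 -0.14 0 0 0 0 0; 0.39 -0.1 0 0 0 0 0; 0.39 -0.09 0 0 0 0 0; 0.39 -0.06 0 0 0 0 0; 0.4 -0.03 0 0 0 0 0; 0.4 -0.02 0 0 0 0 0; 0.4 0.02 0 0 0 0 0; 0.4 0.03 0 0 0 0 0; 0.39 0.06 0 0 0 0 0; 0.39 0.09 0 0 0 0 0; 0.39 0.11 0 0 0 0 0; 0.38 0.13 0 0 0 0 0; 0.37 0.16 0 0 0 0 0; 0.35 0.17 0 0 0 0 0"
}}

```text
time_s: 12.65
eef_pos: [0.5281, -0.0911, 0.1838]
eef_rot: [-0.0, 0.707, 0.707, -0.0]
wrist_force: [-2.0, -1.2, 0.2]
opening: -0.003
```

```bash
python3 pl.py 20 3.5;python3 pk.py pics/k4.png
```

```text
r 0.065 ang 151.1 0.1838 [-2.  -1.2  0.2]
end 81.1
0.37 0.16 0 0 0 0 0; 0.33 0.23 0 0 0 0 0; 0.32 0.24 0 0 0 0 0; 0.3 0.26 0 0 0 0 0; 0.28 0.29 0 0 0 0 0; 0.27 0.29 0 0 0 0 0; 0.25 0.32 0 0 0 0 0; 0.22 0.33 0 0 0 0 0; 0.21 0.34 0 0 0 0 0; 0.19 0.35 0 0 0 0 0; 0.16 0.37 0 0 0 0 0; 0.15 0.37 0 0 0 0 0; 0.12 0.38 0 0 0 0 0; 0.09 0.39 0 0 0 0 0; 0.07 0.39 0 0 0 0 0; 0.05 0.4 0 0 0 0 0; 0.03 0.4 0 0 0 0 0; -0.01 0.4 0 0 0 0 0; -0.02 0.4 0 0 0 0 0; -0.05 0.4 0 0 0 0 0
```

View pics/k4.png

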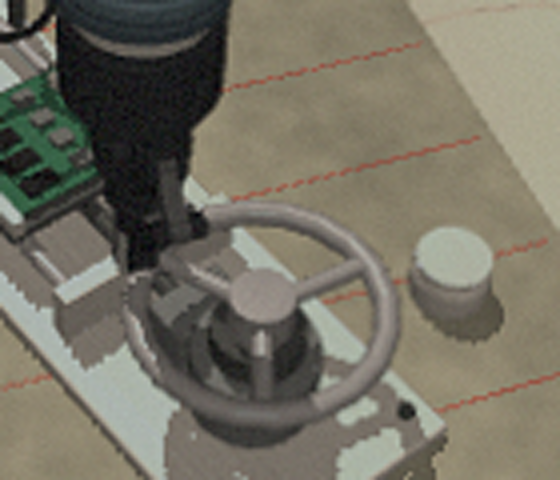

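Request:
{"api": "move_arm", "payload": {
  "rows": "0.34 0.2 0 0 0 0 0; 0.33 0.22 0 0 0 0 0; 0.32 0.24 0 0 0 0 0; 0.3 0.26 0 0 0 0 0; 0.28 0.29 0 0 0 0 0; 0.27 0.29 0 0 0 0 0; 0.25 0.32 0 0 0 0 0; 0.22 0.33 0 0 0 0 0; 0.21 0.34 0 0 0 0 0; 0.19 0.35 0 0 0 0 0; 0.16 0.37 0 0 0 0 0; 0.15 0.37 0 0 0 0 0; 0.12 0.38 0 0 0 0 0; 0.09 0.39 0 0 0 0 0; 0.07 0.39 0 0 0 0 0; 0.05 0.4 0 0 0 0 0; 0.03 0.4 0 0 0 0 0; -0.01 0.4 0 0 0 0 0; -0.02 0.4 0 0 0 0 0; -0.05 0.4 0 0 0 0 0"
}}

```text
time_s: 14.7
eef_pos: [0.5958, -0.0586, 0.1838]
eef_rot: [-0.0, 0.707, 0.707, -0.0]
wrist_force: [-2.1, -0.1, 1.2]
opening: 0.001
```

```bash
python3 pl.py 20 2.3;python3 pk.py pics/k5.png; python3 meas.py a5
```

```text
r 0.0648 ang 80.4 0.1838 [-2.1 -0.1  1.2]
end 34.4
0.02 0.27 0 0 0 0 0; -0.06 0.26 0 0 0 0 0; -0.07 0.25 0 0 0 0 0; -0.08 0.25 0 0 0 0 0; -0.09 0.25 0 0 0 0 0; -0.1 0.24 0 0 0 0 0; -0.11 0.24 0 0 0 0 0; -0.12 0.23 0 0 0 0 0; -0.13 0.23 0 0 0 0 0; -0.14 0.23 0 0 0 0 0; -0.14 0.22 0 0 0 0 0; -0.16 0.21 0 0 0 0 0; -0.16 0.21 0 0 0 0 0; -0.17 0.19 0 0 0 0 0; -0.18 0.2 0 0 0 0 0; -0.19 0.18 0 0 0 0 0; -0.19 0.18 0 0 0 0 0; -0.2 0.17 0 0 0 0 0; -0.21 0.16 0 0 0 0 0; -0.21 0.15 0 0 0 0 0
top wheel 0.85 [ 0.5842 -0.1229] 0.007542697961279236
side wheel 0.68 [ 0.5858 -0.1223] 0.0047053001070492175
```

View pics/k5.png

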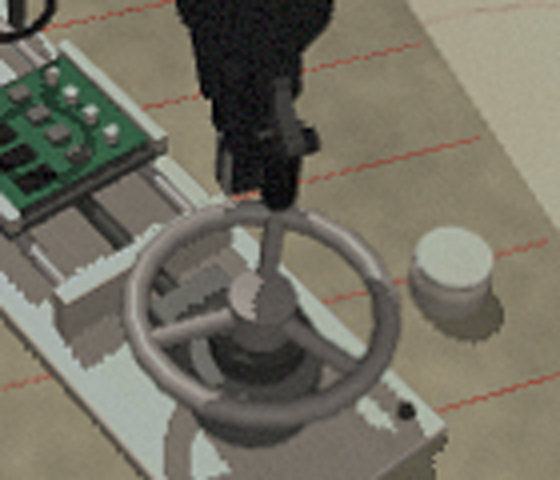

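Request:
{"api": "move_arm", "payload": {
  "rows": "-0.04 0.26 0 0 0 0 0; -0.06 0.26 0 0 0 0 0; -0.07 0.25 0 0 0 0 0; -0.08 0.25 0 0 0 0 0; -0.09 0.25 0 0 0 0 0; -0.1 0.24 0 0 0 0 0; -0.11 0.24 0 0 0 0 0; -0.12 0.23 0 0 0 0 0; -0.13 0.23 0 0 0 0 0; -0.14 0.23 0 0 0 0 0; -0.14 0.22 0 0 0 0 0; -0.16 0.21 0 0 0 0 0; -0.16 0.21 0 0 0 0 0; -0.17 0.19 0 0 0 0 0; -0.18 0.2 0 0 0 0 0; -0.19 0.18 0 0 0 0 0; -0.19 0.18 0 0 0 0 0; -0.2 0.17 0 0 0 0 0; -0.2 0.16 0 0 0 0 0; 0 0 0 0 0 0 0"
}}

```text
time_s: 17.05
eef_pos: [0.6374, -0.0843, 0.1839]
eef_rot: [0.0, 0.708, 0.707, 0.0]
wrist_force: [-0.1, 0.7, -0.1]
opening: 0.001
```

```bash
python3 pl.py 6 1;python3 pk.py pics/k6.png; python3 meas.py a6
```

```text
r 0.0648 ang 36.1 0.1839 [-0.1  0.7 -0.1]
end 30.1
-0.05 0.12 0 0 0 0 0; -0.1 0.06 0 0 0 0 0; -0.09 0.07 0 0 0 0 0; -0.1 0.06 0 0 0 0 0; -0.1 0.06 0 0 0 0 0; -0.1 0.06 0 0 0 0 0
top wheel 0.84 [ 0.5817 -0.1223] 0.007891905935164409
side handle 0.54 164 [312.8 213.3] [ 0.6496 -0.1066  0.1175]
```

View pics/k6.png

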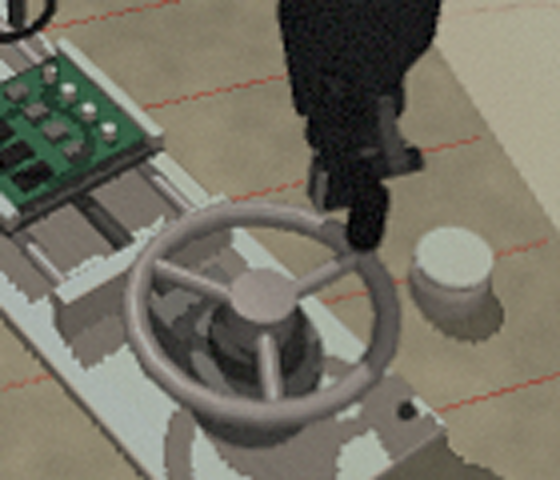

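Request:
{"api": "move_arm", "payload": {
  "rows": "-0.09 0.07 0 0 0 0 0; -0.1 0.07 0 0 0 0 0; -0.1 0.07 0 0 0 0 0; -0.1 0.06 0 0 0 0 0; -0.1 0.06 0 0 0 0 0; -0.1 0.06 0 0 0 0 0; 0 0 0 0 0 0 0; 0 0 0 0 0 0 0; 0.5 -0.3 0 0 0 0 0; 1 -0.5 0 0 0 0 0; 1 -0.5 0 0 0 0 0; 0 0 0 0 0 0 0"
}}

```text
time_s: 18.6
eef_pos: [0.627, -0.0629, 0.1836]
eef_rot: [-0.001, 0.707, 0.707, -0.0]
wrist_force: [-0.2, 0.2, -0.4]
opening: 0.002
```

```bash
python3 pk.py pics/k7.png; python3 meas.py a7
```

```text
top wheel 0.57 [ 0.5761 -0.1213] 0.007348879573180705
side handle 0.74 157 [314.5 214.9] [ 0.6511 -0.1114  0.1175]
side wheel 0.7 [ 0.5877 -0.1222] 0.006602555188018049
```

View pics/k7.png

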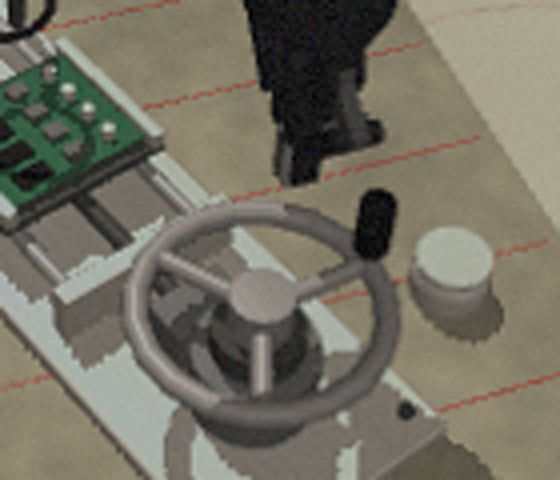

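The handle is about 3 mm short, within tolerance. I'll lift clear and check in both cameras.

Request:
{"api": "move_arm", "payload": {
  "rows": "0 0 -2 0 0 0 0; 0 0 -4 0 0 0 0; 0 0 -4 0 0 0 0; 0 -1 -2 0 0 0 0; 3 -2 0 0 0 0 0; 4 -2 0 0 0 0 0; 4 -2 0 0 0 0 0; 4 -2 0 0 0 0 0; 4 -2 0 0 0 0 0; 4 -2 0 0 0 0 0; 4 -2 0 0 0 0 0; 4 -2 0 0 0 0 0; 4 -2 0 0 0 0 0; 4 -2 0 0 0 0 0; 4 -2 0 0 0 0 0; 3 -2 0 0 0 0 0; 0 0 0 0 0 0 0; 0 0 0 0 0 0 0; 0 0 0 0 0 0 0"
}}

```text
time_s: 20.85
eef_pos: [0.3791, 0.3947, 0.3039]
eef_rot: [0.0, 0.708, 0.706, -0.0]
wrist_force: [0.0, 0.5, -1.0]
opening: 0.003
```

```bash
python3 meas.py a8; python3 - <<'E'
from h import *
for n in("top","side"):
    c=ctrl.camera(n)
    for q in("tin","relays","spool"):
        for r in ctrl.look_for(n,q)[:1]: print(n,q,np.round(r["bbox"]),round(r["confidence"],2))
    u=proj(c,[.6,-.11,.12])[0].astype(int); s=np.s_[u[1]-60:u[1]+60,u[0]-60:u[0]+60]
    cv2.imwrite(f"pics/f_{n}.png",np.hstack([cv2.resize(i[s],None,fx=3.3,fy=3.3,interpolation=2) for i in(cv2.imread(f"pics/{n}0.png"),c["color"])]))
E
```

```text
top handle 0.55 100 [318.2 136.9] [ 0.6494 -0.1124  0.1175]
top wheel 0.78 [ 0.5848 -0.1223] 0.0016878131788374815
side handle 0.52 174 [314.7 214.6] [ 0.652  -0.111   0.1175]
side wheel 0.63 [ 0.585  -0.1229] 0.004694821439496324
top tin [286. 102. 306. 126.] 0.75
top relays [274. 238. 309. 265.] 0.67
top spool [372. 135. 396. 158.] 0.59
side tin [323. 216. 344. 241.] 0.69
side relays [193. 242. 219. 269.] 0.7
side spool [326. 292. 352. 322.] 0.83
```

View pics/f_top.png

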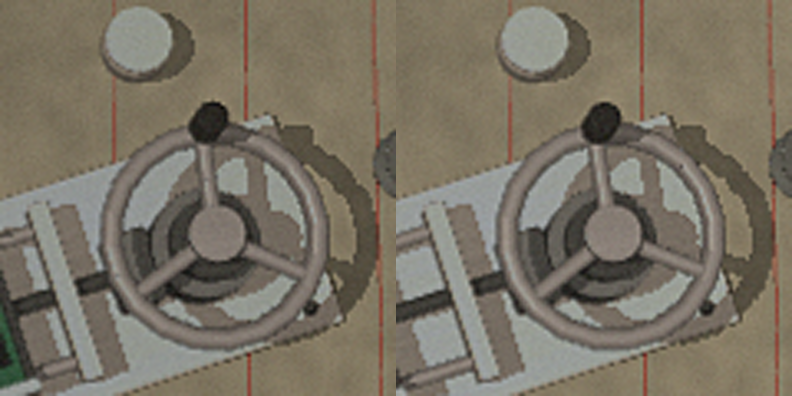

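View pics/f_side.png

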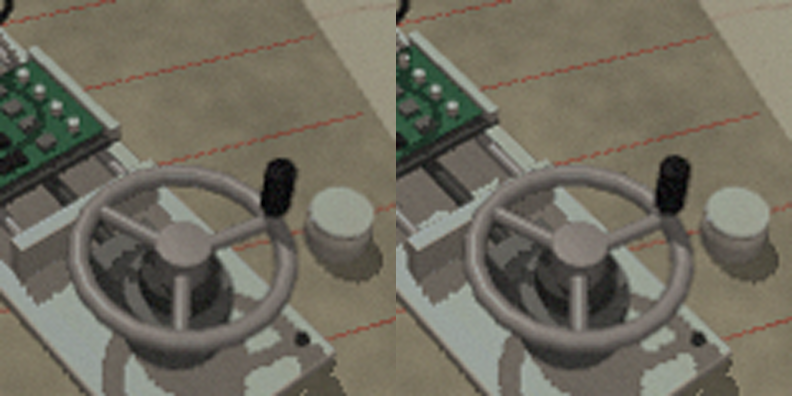

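Both views match the start image to within about 3 mm. The board has advanced and the bystanders haven't moved.

```bash
python3 -c "
from bench import ctrl
print(ctrl.hand_in())"
```

```text
the job is handed in; nothing more can be done
None
```

I pushed the wheel one full turn clockwise by its handle with the shut fingertips, without gripping it. I then backed off, lifted clear and handed the job in at about 21 s.

- **Handle:** it stopped about 3 mm short of its start point, measured in both cameras (limit 14 mm). I left it there rather than push again.
- **Turn count:** the spokes are back in their starting layout and the board has advanced along its slide. The pushes followed the handle all the way round once, so it is one turn.
- **Force:** wrist readings between pushes were at most about 2.5 N. I had no direct reading of the finger–handle force during the pushes.
- **Bystanders:** the tin, relay module and spool show no visible movement. Their detection boxes match the start to within a few pixels, which is network noise. The one start-view box I can't compare is the spool in the side view, where it was never reported under its own name.
- **Arm:** it finished at about (0.38, 0.39, 0.30) m, touching nothing.

The network missed the handle in some views while the arm blocked it, and its top-view wheel fits were off then too. I relied on the final unobstructed pictures instead.

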